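# Screw home the retaining ring of a perfume filter holder

### The arm

A 7-joint arm with a two-finger parallel gripper is mounted at the origin on the work surface. World frame = base frame: x ahead of the robot, y to its left, z up, the work surface at z = 0. Lengths are in m, angles in rad, forces in N, time in s.
With the tool pointing down it reaches from about 0.4 to 0.925 m from the base axis. Payload 5.6 kg.
Tool frame: the origin (TCP) lies midway between the tips of the shut fingers; the grasp point (between the pads) lies 19 mm behind it; z points along the fingers, y is the direction in which the jaws open and shut (so a half turn about z gives the same grasp; the last joint's range is limited). The gripper opens to 85 mm and grips with 20 to 120 N. Pads are 22 mm wide; open, the fingers measure 114 mm over their backs; the gripper's body (76 mm by 85 mm) begins 54 mm behind the grasp point. The pads swing forward as they close: fully open they stand 13 mm farther back than shut.
Start: joints at [-1.204, 0.468, -0.012, 1.603, 0.006, 1.071, -0.056], TCP at [0.259, 0.596, 0.231] pointing down, gripper open.
Joint ranges: [-2.53, 2.53], [-0.31, 2.02], [-1.57, 1.55], [0.28, 2.44], [-1.29, 4.43], [0.15, 1.84], [-2.92, 2.92]. Speed limits (rad/s): [2.57, 2.57, 3.14, 3.14, 3.14, 3.14, 3.14].

### API

Orientations are given as a unit quaternion [x, y, z, w].
In Python, from bench import arm gives the robot as it stands. The module is installed in compiled form; this text tells all that it offers. Calls block until the motion is done:
- arm.move_pose(position, orientation): joint-space move of the TCP to a pose.
- arm.movel(position, rot=None, max_speed=0.15): straight line of the TCP; rot=None keeps the orientation; max_speed is the mean speed in m/s.
- arm.movej(angles): joint-space move.
- arm.move_gripper(opening): opening from 0.0 (shut) to 1.0 (fully open); the grip force is fixed at half the most; returns when the fingers have stopped.
- arm.wait(seconds).
- arm.inverse_kinematics(position, orientation): joint angles nearest the present ones, or None.
- arm.snapshot(name): name is "side" or "top"; returns a dict with "image" (384x512x3 uint8, blue, green, red), "mtx" (3x3 intrinsics, pixels), "R" (3x3) and "t" (3): a world point X has camera coordinates R X + t. Camera axes: x right, y down, z forward; pixel columns grow to the right and rows downward; lengths in m; the calibration is good to about 2 mm. A picture is of the moment at which its call begins. There is no depth.
A pose or a line that the arm cannot do raises arm.IKError and nothing moves.
- arm.job_done(): hands the job in, once; it reports no verdict.
Trained networks look in a picture, given as the dict that the camera call returned (one of the last four; its "shot" number tells which), for a name from the list of things; names that differ only in an ending like _2 or _b are one class to them, and where a whole thing is asked for, a point or a joint stands for the part that bears it (a point fixed in the world has none). Each returns a list of dicts, best first, with "conf" (0 to 1); they miss things now and then, are a little off and sometimes report something else, mostly with a low value. They report only what shows in the picture. A call takes as long as a camera call.
- arm.spot_in(picture, thing): "bbox" ([left, top, right, bottom] in pixels, round what is visible of it).
- arm.cut_out(picture, thing): "mask" (384x512 bool, what is visible of it) and "bbox" ([left, top, right, bottom] in pixels, round what is visible of it).
Readings, each from a call of its own:
- arm.get_time(): time.
- arm.get_q(): joint angles.
- arm.get_joint_velocities(): joint speeds.
- arm.get_effort(): joint torques, N m.
- arm.get_eef_pos(): TCP position.
- arm.get_ee_rot(): TCP orientation.
- arm.get_wrist_force(): force on the tool from outside, world axes, zero at the start.
- arm.get_torque(): the same for the moment, N m.
- arm.get_finger_gap(): opening from 0.0 (shut) to 1.0 (fully open).
Only numpy, scipy, OpenCV 4.12 (cv2) and the standard library are available. Lean on these libraries where they do the work, as an engineer would, in place of code of your own. Each camera call takes 0.05 s, during which the arm holds its last target. There are 200 camera calls.

### The job

Take the blue-handled two-pin spanner from its grey stand, find the two holes of the brass ring in the steel filter holder with its pins, and turn the ring clockwise (seen from above) until it is fully home against its stop. Go gently, there is a glass disc under the ring: feel for the holes with light pressure and do not force the ring at the stop. Then put the spanner back in its stand, upright with its pins in the slots, and let go; turn the ring with the spanner only and leave the bottles where they are.

Things in the scene. Friction and masses are not known exactly. Their poses are not given: they have to be found in the camera images.
- holder: Steel filter holder fixed to the bench: upright barrel 76 mm across, 52 mm high, on a dark flange 104 mm across and 8 mm thick, with a brass-tipped outlet pipe on its +x side. Origin at the centre of its underside, z up. The bore open at its top is 56 mm across; the brass ring lies in it, its upper face 14 mm below the rim.
- holder_seat (a point): Point on the bore's axis, level with the upper face of the brass ring, 38 mm above the bench. Axes as holder; it does not turn with the ring. The ring is 54 mm across, 8 mm thick, with two square holes 9 mm wide and 8 mm deep opposite one another, each 18 mm from the axis. Loads above 50 N from the spanner crack the glass below.
- ring (a joint): Angle in rad that the ring still is from home: 0 = hard stop; larger = unscrewed (anticlockwise from above). It does not rise or sink, turns against a drag of 0.15 N m and stays where left; above 0.7 N m is forcing it. The line through its holes is the holder's x axis turned anticlockwise by this value plus an unknown offset of -0.28 to +0.28 rad, new each time: look or feel for the holes.
- spanner_grip (a point): Middle of the spanner's blue handle: grip here. The handle is 44 mm along x, 20 mm along y (grip across this), 50 mm high, from 30 to 80 mm above the head's underside; this point is 60 mm above it. Below it a shank 18 mm across and a round head 43 mm across, 8 mm thick. Two round-ended pins 6 mm thick stick out 7 mm below the head at x = +18 and -18 mm. z is up; about 0.16 kg.
- spanner_foot (a point): Centre of the underside of the spanner's head, where the pins begin; same axes. When the pins are fully in the holes this underside lies on the ring's face; with the pin ends resting on the ring's face it is 7 mm above it.
- stand: Grey block fixed to the bench, 90 mm (x) by 60 mm (y) by 30 mm high, origin at the centre of its underside. Two square slots 13 mm wide and 15 mm deep at x = +18 and -18 mm in its top take the spanner's pins; the spanner stands with its head's underside on the block's top, its x axis along the block's x (either way round).
- stand_top (a point): Centre of the stand's top face, 30 mm above the bench, axes as stand; the foot of the spanner belongs here.
- bottle_a: Amber bottle with black cap, 34 mm across, 75 mm high, origin at the centre of its underside. Leave alone.
- bottle_b: Amber bottle with black cap, 38 mm across, 85 mm high, origin at the centre of its underside. Leave alone.
- bottle_c: Amber bottle with black cap, 34 mm across, 75 mm high, origin at the centre of its underside. Leave alone.

How it is judged:
By the outcome, as a careful person would: the job done as asked, in the order asked, and still so for the second after the job is handed in, with the robot touching nothing.
It also fails if it takes over 72 s, if anything falls off the work surface, if the arm or the gripper's body presses on something with over 40 N, if the wrist force passes 120 N, or if a joint passes its speed limit or range.

## Working session

There is one attempt and no reset: what is moved stays moved. The work goes in short steps, each a Python script; the robot and the scene stay as the last script left them, time stands still between calls to the robot, and variables do not carry over. Pictures are saved under pics/ and viewed, about 8 in all and at most 12, crops included, and the job is handed in when it is done.

```bash
mkdir -p pics; ls; python3 - <<'E'
from bench import arm
import cv2,numpy as np,pickle
P={}
for n in("top","side"):
    p=arm.snapshot(n);P[n]=p;cv2.imwrite(f"pics/{n}0.png",p["image"])
    print(n,p["mtx"].tolist(),np.round(p["R"],4).tolist(),np.round(p["t"],4).tolist())
    for th in("holder","ring","spanner_grip","stand","bottle_a"):
        print(th,[(np.round(d["bbox"],1).tolist(),round(d["conf"],2)) for d in arm.spot_in(p,th)])
pickle.dump(P,open("p0.pkl","wb"))
print(arm.get_time(),arm.get_ee_rot(),arm.get_wrist_force(),arm.get_finger_gap())
E
```

```text
pics
top [[360.6242287531522, 0.0, 255.67459115634307], [0.0, 360.6242287531522, 189.07336410936676], [0.0, 0.0, 1.0]] [[-0.0116, -0.9999, 0.002], [-0.99, 0.0112, -0.1404], [0.1403, -0.0036, -0.9901]] [0.0191, 0.5879, 0.9636]
holder [([277.3, 202.8, 315.1, 244.4], 0.86)]
ring [([291.5, 215.4, 309.3, 231.0], 0.84)]
spanner_grip [([207.6, 204.8, 224.9, 222.3], 0.69)]
stand [([203.9, 200.6, 231.5, 231.2], 0.63)]
bottle_a [([150.6, 155.5, 169.4, 173.2], 0.66), ([246.8, 154.0, 260.9, 167.7], 0.65), ([357.9, 160.3, 369.6, 176.0], 0.55)]
side [[404.51162720163336, 0.0, 256.7016584299771], [0.0, 404.51162720163336, 192.71449215964392], [0.0, 0.0, 1.0]] [[0.7358, -0.6772, -0.0032], [-0.4049, -0.4362, -0.8036], [0.5428, 0.5925, -0.5952]] [-0.4268, 0.3004, 0.7697]
holder [([233.9, 228.3, 287.1, 273.4], 0.66)]
ring [([246.0, 236.7, 268.7, 251.7], 0.58)]
spanner_grip [([200.4, 168.5, 219.6, 199.3], 0.97), ([209.9, 137.4, 222.9, 167.3], 0.75)]
stand [([186.7, 189.7, 229.3, 216.0], 0.79)]
bottle_a [([207.2, 134.7, 222.1, 164.8], 0.68), ([358.0, 233.9, 375.2, 266.2], 0.6), ([269.6, 177.3, 280.2, 202.9], 0.48)]
0.6 [2.03518384e-01 9.79071124e-01 2.25035413e-05 1.32691141e-05] [ 0.58537235 -0.30101265 -1.56256985] 0.9987707086699504
```

```bash
python3 - <<'E'
import cv2,numpy as np,pickle
P=pickle.load(open("p0.pkl","rb"))
a=cv2.resize(P["top"]["image"][150:250,190:323],(800,600),interpolation=cv2.INTER_CUBIC)
b=cv2.resize(P["side"]["image"][130:280,170:370],(800,600),interpolation=cv2.INTER_CUBIC)
cv2.imwrite("pics/a.png",a);cv2.imwrite("pics/b.png",b)
E
```

```text
(no output)
```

View pics/a.png

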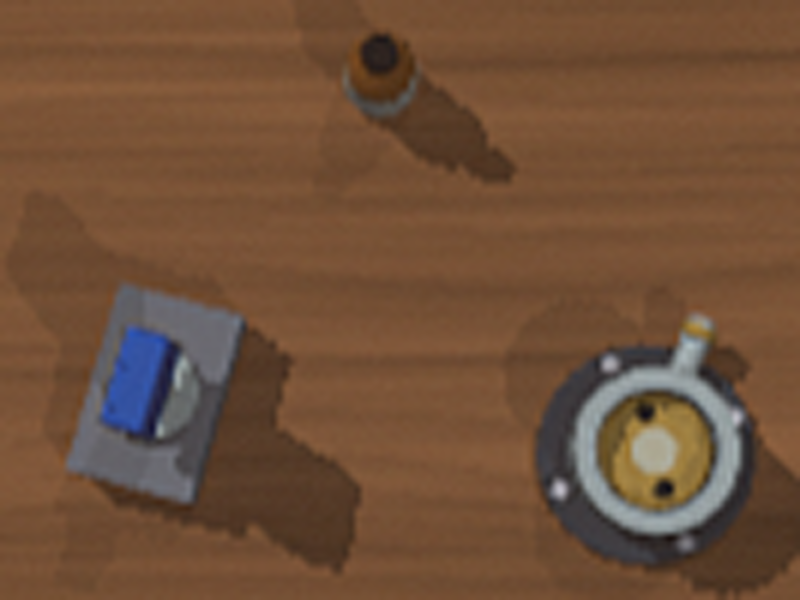

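View pics/b.png

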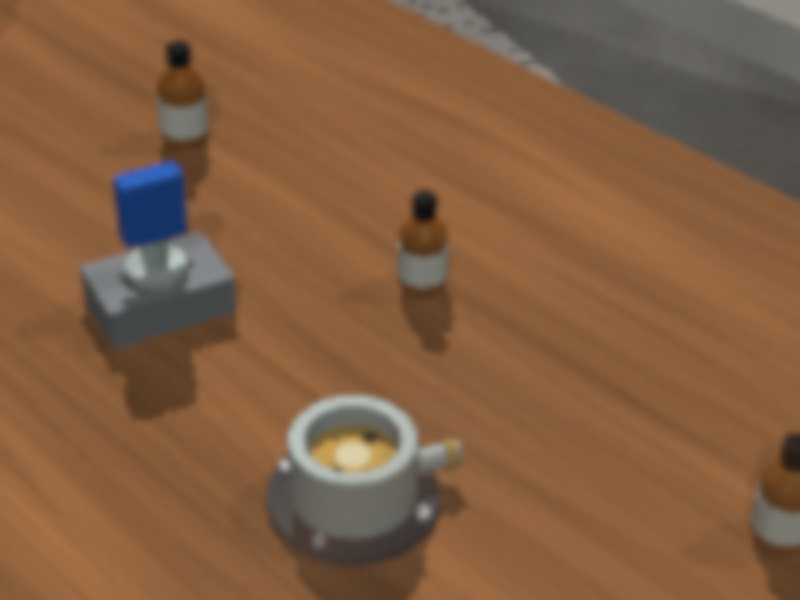

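The top crop shows the spanner in its stand at about (140,380) and the holder rim centred at about (658,449). The ring holes are at (645,411) and (664,488), and the pipe tip is at (700,325). The side crop agrees. Next I fit the silhouettes.

```bash
cat > fit.py <<'E'
import numpy as np,cv2
from scipy.optimize import minimize
def proj(p,X):
    c=X@p["R"].T+p["t"]; u=c@p["mtx"].T; return u[:,:2]/u[:,2:]
def unproj(p,uv,z):
    d=p["R"].T@np.linalg.inv(p["mtx"])@np.array([uv[0],uv[1],1.]); o=-p["R"].T@p["t"]
    return o+d*(z-o[2])/d[2]
def cyl(r,z0,z1,x=0,y=0):
    a=np.linspace(0,2*np.pi,48); return np.array([[x+r*np.cos(t),y+r*np.sin(t),z] for z in(z0,z1) for t in a])
def box(a,b,z0,z1): return np.array([[x,y,z] for x in(-a/2,a/2) for y in(-b/2,b/2) for z in(z0,z1)])
def render(p,parts,q,S=4):
    c,s=np.cos(q[2]),np.sin(q[2]);Rz=np.array([[c,-s,0],[s,c,0],[0,0,1]])
    im=np.zeros((384*S,512*S),np.uint8)
    for X in parts:
        uv=(proj(p,X@Rz.T+np.r_[q[:2],q[3] if len(q)>3 else 0])+.5)*S-.5
        h=cv2.convexHull(uv.astype(np.float32))
        cv2.fillConvexPoly(im,np.round(h*16).astype(np.int32),255,shift=4)
    return cv2.resize(im,(512,384),interpolation=cv2.INTER_AREA)/255.
def fit(views,parts,q0):
    f=lambda q:sum(np.abs(render(p,parts,q)-m).sum() for p,m in views)
    q0=np.array(q0,float);n=len(q0);sx=np.array([.006,.006,.1,.006])[:n]
    r=minimize(f,q0,method="Nelder-Mead",options=dict(initial_simplex=np.vstack([q0]+[q0+sx*np.eye(n)[i] for i in range(n)]),xatol=1e-4,fatol=.05))
    return r.x,r.fun
HOLDER=[cyl(.052,0,.008),cyl(.038,0,.052)]
STAND=[box(.09,.06,0,.03)]
SP=[box(.044,.02,.03,.08),cyl(.009,.008,.03),cyl(.0215,0,.008)]
STSP=STAND+[X+np.r_[0,0,.03] for X in SP]
HANDLE=[box(.044,.02,.06,.11)]
E
cat > m1.py <<'E'
from bench import arm
import pickle
from fit import *
P={n:arm.snapshot(n) for n in("top","side")}
def mask(p,th):
    r=arm.cut_out(p,th); print(th,[(round(d["conf"],2),int(d["mask"].sum())) for d in r]); return r[0]["mask"]
M={(n,t):mask(P[n],t) for n in P for t in("holder","stand","spanner_grip")}
def blue(p):
    i=p["image"].astype(int);return (i[...,0]>90)&(i[...,0]>i[...,2]+50)
M["top","blue"],M["side","blue"]=blue(P["top"]),blue(P["side"])
pickle.dump((P,M),open("p1.pkl","wb"))
c=proj
print("holder rim guess",unproj(P["top"],(190+658.5/6.015,150+449/6),.052),"stand guess",unproj(P["top"],(190+157/6.015,150+390/6),.03))
h=unproj(P["top"],(190+658.5/6.015,150+449/6),.052);s=unproj(P["top"],(190+157/6.015,150+390/6),.03)
for vs in(["top"],["side"],["top","side"]):
    print(vs,"holder",*fit([(P[n],M[n,"holder"]) for n in vs],HOLDER,[h[0],h[1],0]))
    print("  stand+sp",*fit([(P[n],M[n,"stand"]|M[n,"spanner_grip"]) for n in vs],STSP,[s[0],s[1],-.29]))
    print("  handle",*fit([(P[n],M[n,"blue"]) for n in vs],HANDLE,[s[0],s[1],-.29]), [int(M[n,"blue"].sum()) for n in vs])
p=P["top"]
for nm,uv,z in[("h1",(645,411),.038),("h2",(664,488),.038),("tip",(700,325),.025)]:
    print(nm,unproj(p,(190+(uv[0]+.5)/6.015-.5,150+(uv[1]+.5)/6-.5),z))
E
python3 m1.py
```

```text
holder [(0.97, 1064), (0.52, 173)]
stand [(0.98, 514)]
spanner_grip [(0.5, 203)]
holder [(0.56, 1493)]
stand []Traceback (most recent call last):
  File "m1.py", line 7, in <module>
    M={(n,t):mask(P[n],t) for n in P for t in("holder","stand","spanner_grip")}
             ~~~~^^^^^^^^
  File "m1.py", line 6, in mask
    r=arm.cut_out(p,th); print(th,[(round(d["conf"],2),int(d["mask"].sum())) for d in r]); return r[0]["mask"]
                                                                                                  ~^^^
IndexError: list index out of range
```

```bash
python3 - <<'E'
s=open("m1.py").read()
s=s.replace('''    r=arm.cut_out(p,th);''','''    r=arm.cut_out(p,th)
    for _ in range(4):
        if r: break
        n=[k for k in P if P[k] is p][0]; r=arm.cut_out(arm.snapshot(n),th)
    if not r: return np.zeros((384,512),bool)
   ''')
open("m1.py","w").write(s)
E
python3 m1.py
```

```text
holder [(0.82, 1058), (0.39, 564)]
stand [(0.97, 503), (0.66, 231), (0.27, 229)]
spanner_grip [(0.64, 214)]
holder [(0.82, 1462)]
stand [(0.59, 661)]
spanner_grip [(0.88, 443)]
holder rim guess [ 0.48699584 -0.10555845  0.052     ] stand guess [0.51787803 0.1236039  0.03      ]
['top'] holder [ 0.48768065 -0.10316274  0.10239366] 80.21960784313727
  stand+sp [ 0.51625707  0.12613731 -0.27756971] 38.925490196078435
  handle [ 0.51839336  0.12698461 -0.32015272] 54.45098039215685 [125]
['side'] holder [ 0.48678588 -0.10477256  0.04194673] 111.73725490196078
  stand+sp [ 0.51647695  0.12399803 -0.30018682] 77.49019607843138
  handle [ 0.51839604  0.12630612 -0.58595484] 65.21960784313725 [277]
['top', 'side'] holder [ 0.48743654 -0.10384472  0.06051613] 198.70588235294116
  stand+sp [ 0.51659391  0.12555705 -0.27727892] 125.96862745098039
  handle [ 0.51967255  0.12833607 -0.5446221 ] 128.14901960784312 [125, 277]
h1 [ 0.50623824 -0.10045787  0.038     ]
h2 [ 0.47087775 -0.10817996  0.038     ]
tip [ 0.54703445 -0.12885536  0.025     ]
```

```bash
cat > h.py <<'E'
from bench import arm
import numpy as np, cv2
def Q(yaw): a=yaw/2+np.pi/2; return [np.cos(a),np.sin(a),0.,0.]
def yaw():
    q=arm.get_ee_rot(); return (2*np.arctan2(q[1],q[0])-np.pi+np.pi)%(2*np.pi)-np.pi
def st(tag=""):
    print(tag,"t%.2f"%arm.get_time(),"p",np.round(arm.get_eef_pos(),4),"yaw %.3f"%yaw(),"F",np.round(arm.get_wrist_force(),2),"M",np.round(arm.get_torque(),3),"gap %.3f"%arm.get_finger_gap(),flush=True)
E
python3 - <<'E'
from h import *
S=[.5168,.1258];y=-.285
arm.move_pose(S+[.19],Q(y));st()
arm.movel(S+[.070],max_speed=.12);st()
arm.move_gripper(0.0);st("grip")
arm.movel(S+[.078],max_speed=.05);st("lift")
arm.movel(S+[.13],max_speed=.12);arm.wait(.2);st("up")
for n in("top","side"):
    p=arm.snapshot(n);cv2.imwrite(f"pics/{n}1.png",p["image"])
    import pickle;pickle.dump(p,open(f"l_{n}.pkl","wb"))
a=cv2.resize(cv2.imread("pics/side1.png")[110:260,150:350],(800,600),interpolation=cv2.INTER_CUBIC);cv2.imwrite("pics/c.png",a)
E
```

```text
t3.29 p [0.5167 0.1271 0.1901] yaw -0.283 F [-0.31 -0.84 -0.27] M [-0.008  0.06  -0.04 ] gap 0.999
 t4.44 p [0.5174 0.126  0.0706] yaw -0.285 F [ 0.47 -1.15  0.53] M [-0.029  0.056  0.004] gap 1.001
grip t5.05 p [0.517  0.1259 0.0702] yaw -0.285 F [ 0.37 -0.13  2.3 ] M [ 0.006  0.081 -0.02 ] gap 0.232
lift t5.36 p [0.5169 0.1258 0.0783] yaw -0.285 F [-0.23 -0.4  -1.62] M [0.009 0.069 0.021] gap 0.226
up t6.14 p [0.5162 0.1256 0.1291] yaw -0.285 F [-0.34  0.1  -1.15] M [-0.074 -0.001 -0.02 ] gap 0.229
```

View pics/c.png

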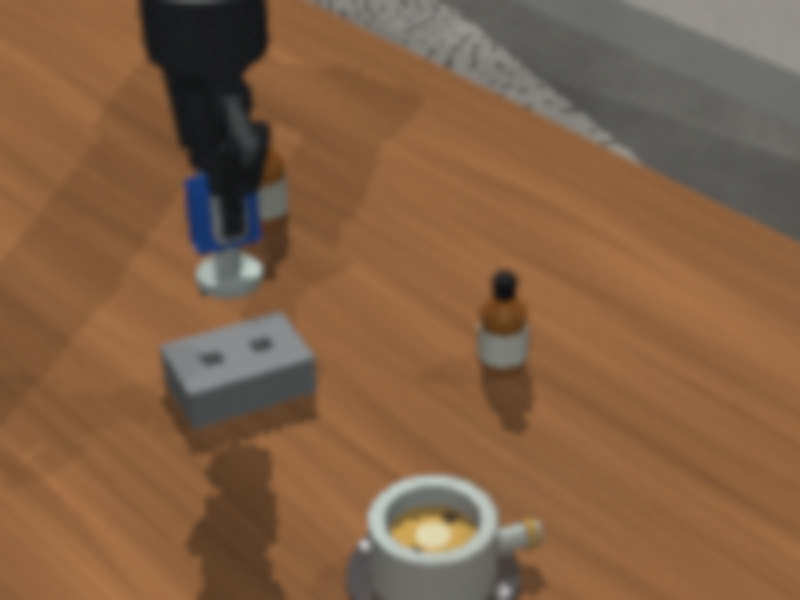

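The side crop shows the spanner gripped squarely and hanging free, with its head at about (229,275). The empty stand's slots are at (210,358) and (262,345).

```bash
python3 - <<'E'
from h import *
from fit import *
import pickle
s=pickle.load(open("l_side.pkl","rb"))
print("foot crop px",(proj(s,np.array([[.5162,.1256,.0889+.004]]))-[150,110]+.5)*4-.5)
g=[unproj(s,((u+.5)/4-.5+150,(v+.5)/4-.5+110),.03) for u,v in((210,358),(262,345))]
print("slots",g,(g[0]+g[1])/2,np.arctan2(*(g[1]-g[0])[[1,0]]))
pickle.dump(0,open("x","wb"))
C=[.4880,-.1043];y=.215
arm.movel([.5168,.1258,.165],max_speed=.2)
arm.move_pose(C+[.135],Q(y));st("over")
arm.movel(C+[.115],max_speed=.1);arm.wait(.3)
W=np.mean([np.r_[arm.get_wrist_force(),arm.get_torque()] for _ in range(20)],0);st("near");print(np.round(W,3))
ims=[]
for n in("top","side"):
    p=arm.snapshot(n);pickle.dump(p,open(f"h_{n}.pkl","wb"))
    f=proj(p,np.array([C+[.05]]))[0].astype(int);u,v=f-[33,37]
    ims.append(cv2.resize(p["image"][v-12:v+63,u:u+66],(396,450),interpolation=cv2.INTER_CUBIC));print(n,u,v-12)
cv2.imwrite("pics/d.png",np.hstack(ims))
E
```

```text
foot crop px [[228.03822281 274.80716797]]
slots [array([0.49867945, 0.13061305, 0.03      ]), array([0.53366197, 0.11818796, 0.03      ])] [0.51617071 0.1244005  0.03      ] -0.34128204761819886
over t7.50 p [ 0.4881 -0.1032  0.1345] yaw 0.215 F [-0.15  0.84 -2.24] M [ 0.034  0.008 -0.01 ] gap 0.229
near t8.15 p [ 0.4883 -0.1042  0.1154] yaw 0.215 F [-0.55  0.04 -1.65] M [ 0.001  0.021 -0.01 ] gap 0.223
[-5.54e-01  4.40e-02 -1.65e+00  1.00e-03  2.10e-02 -1.00e-02]
top 265 175
side 224 190
```

View pics/d.png

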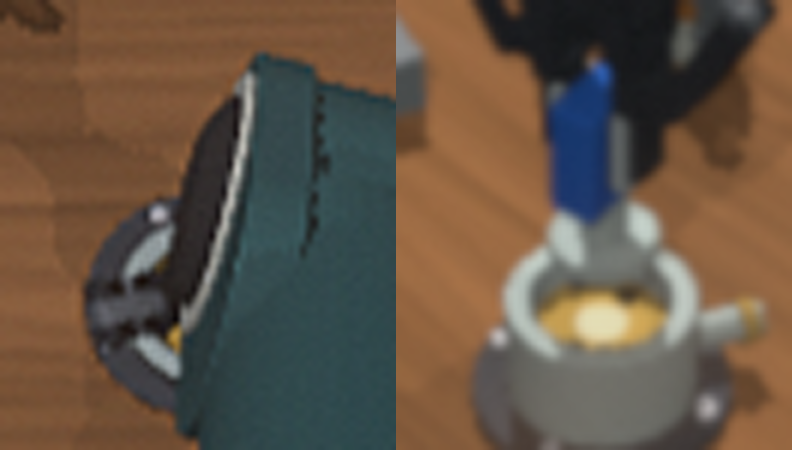

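Side view: the head at about (605,245) is over the rim, whose centre is at about x=601, so I descend by feel.

```bash
cat >> h.py <<'E'
def avg(n=4,dt=.02):
    L=[]
    for _ in range(n): arm.wait(dt); L.append(np.r_[arm.get_wrist_force(),arm.get_torque()])
    return np.mean(L,0)
E
python3 - <<'E'
from h import *
C=[.4880,-.1043]
arm.movel(C+[.0895],max_speed=.06);b=avg(6);st("pre");print(np.round(b,2))
z=.0895
while z>.0775:
    z-=.0007; arm.movel(C+[z],max_speed=.02); f=avg(3)-b
    print("%.4f"%z,"%.4f"%arm.get_eef_pos()[2],np.round(f,2))
    if f[2]>5: break
st()
E
```

```text
pre t8.93 p [ 0.4882 -0.1044  0.0896] yaw 0.215 F [ 0.04 -0.07 -2.03] M [-0.026 -0.001  0.044] gap 0.227
[ 0.05 -0.05 -1.47 -0.02 -0.    0.02]
0.0888 0.0890 [-0.42  0.05  0.21 -0.    0.01 -0.02]
0.0881 0.0881 [ 0.35  0.22 -0.41  0.01 -0.03 -0.02]
0.0874 0.0874 [ 0.2   0.62 -0.72  0.03  0.03  0.01]
0.0867 0.0867 [ 0.07 -0.05 -0.32 -0.01  0.01 -0.03]
0.0860 0.0860 [-0.33 -0.35 -0.45  0.    0.   -0.01]
0.0853 0.0853 [-0.38  0.06 -0.33  0.01  0.   -0.02]
0.0846 0.0846 [ 0.01 -0.27 -0.01  0.01 -0.02  0.02]
0.0839 0.0839 [-0.33 -0.01 -0.44  0.02  0.03 -0.05]
0.0832 0.0832 [ 0.   -0.01 -0.34  0.03 -0.   -0.04]
0.0825 0.0825 [-0.27 -0.36 -0.06  0.01  0.05 -0.02]
0.0818 0.0817 [-0.46  0.05 -0.65 -0.    0.08 -0.05]
0.0811 0.0810 [-0.6  -0.23 -0.56 -0.02  0.14 -0.02]
0.0804 0.0803 [-0.71  0.19 -0.25 -0.04  0.22  0.  ]
0.0797 0.0797 [-0.86 -0.24 -0.24 -0.05  0.24 -0.06]
0.0790 0.0789 [-0.75 -0.49 -0.64 -0.08  0.25 -0.03]
0.0783 0.0783 [-1.09 -0.1  -0.16 -0.1   0.32 -0.01]
0.0776 0.0781 [-3.3  -0.05  6.7   0.05  0.82 -0.01]
 t14.03 p [ 0.488  -0.1043  0.0781] yaw 0.215 F [-2.65 -0.61  5.65] M [ 0.03   0.837 -0.032] gap 0.226
```

```bash
cat > turn.py <<'E'
from h import *
import sys
C=[.4876,-.1043,.0788];arm.movel(C,max_speed=.02);b=avg(5);st("eng");print(np.round(b,2))
y=.215;end=float(sys.argv[1]);hi=0
while y>end:
    y-=.02; arm.movel(C,Q(y)); f=avg(2)-b
    print("%.3f %.3f t%.2f"%(y,yaw(),arm.get_time()),np.round(f,2))
    if f[5]>.28: f=avg(4)-b; print("  re",np.round(f,2))
    if f[5]>.33 or abs(f[:3]).max()>12: break
st()
E
python3 turn.py -0.9
```

```text
eng t14.36 p [ 0.4878 -0.1043  0.0787] yaw 0.215 F [-0.12 -0.01 -2.06] M [-0.103  0.123 -0.024] gap 0.226
[-0.38 -0.32 -1.69 -0.04  0.15 -0.02]
0.195 0.195 t14.64 [ 0.49 -0.09 -0.12  0.03 -0.07  0.05]
0.175 0.175 t14.93 [ 0.73 -0.17  0.06  0.05 -0.15  0.01]
0.155 0.155 t15.21 [ 0.56  0.41 -0.14  0.06 -0.13  0.03]
0.135 0.135 t15.49 [ 1.15 -0.04  0.09 -0.   -0.16 -0.02]
0.115 0.115 t15.78 [-0.18 -1.44 -0.63 -0.25 -0.15  0.07]
0.095 0.095 t16.06 [ 0.32 -1.05  0.05 -0.36 -0.12  0.13]
0.075 0.075 t16.34 [ 1.34 -1.58 -0.06 -0.53 -0.2   0.16]
0.055 0.055 t16.62 [ 0.52 -2.49 -0.91 -0.59 -0.2   0.16]
0.035 0.035 t16.91 [ 1.37 -1.88 -0.42 -0.69 -0.2   0.13]
0.015 0.015 t17.19 [ 0.68 -2.38 -0.24 -0.81 -0.16  0.17]
-0.005 -0.005 t17.48 [ 1.18 -3.52 -1.08 -0.85 -0.21  0.16]
-0.025 -0.025 t17.76 [ 0.82 -3.83  0.04 -0.97 -0.21  0.15]
-0.045 -0.045 t18.04 [-0.31 -3.87 -0.22 -1.07 -0.22  0.13]
-0.065 -0.065 t18.32 [ 0.66 -4.5   0.22 -1.13 -0.24  0.15]
-0.085 -0.085 t18.61 [ 1.1  -4.61 -0.07 -1.18 -0.18  0.14]
-0.105 -0.105 t18.89 [ 1.69 -4.8   0.11 -1.35 -0.25  0.14]
-0.125 -0.125 t19.18 [ 0.99 -5.1
[... 1420 characters left out ...]
.6  -1.51 -0.13  0.17]
-0.625 -0.625 t26.26 [ 0.67 -5.49  0.98 -1.55 -0.14  0.18]
-0.645 -0.645 t26.54 [ 0.71 -5.61  0.73 -1.55 -0.11  0.17]
-0.665 -0.665 t26.82 [ 0.6  -6.38  0.27 -1.51 -0.14  0.15]
-0.685 -0.685 t27.11 [ 0.75 -5.46  0.93 -1.56 -0.07  0.16]
-0.705 -0.705 t27.39 [-0.07 -4.87  1.39 -1.53 -0.1   0.15]
-0.725 -0.725 t27.68 [-0.22 -6.11  1.16 -1.59 -0.08  0.16]
-0.745 -0.745 t27.96 [-0.03 -5.75  0.69 -1.58 -0.1   0.13]
-0.765 -0.765 t28.24 [-0.02 -5.49  0.68 -1.62 -0.05  0.26]
-0.785 -0.784 t28.52 [-0.56 -5.96  1.24 -1.64 -0.06  0.4 ]
  re [ 0.13 -6.2   0.87 -1.66 -0.07  0.44]
 t28.59 p [ 0.4876 -0.1049  0.0788] yaw -0.784 F [-0.1  -7.11 -0.34] M [-1.706  0.106  0.404] gap 0.224
```

```bash
python3 - <<'E'
from h import *
b=np.array([-0.38,-0.32,-1.69,-0.04,0.15,-0.02]);C=[.4876,-.1043,.0788]
def go(y,c=C): arm.movel(c,Q(y));f=avg(5)-b;print("%.3f %.3f t%.2f"%(y,yaw(),arm.get_time()),np.round(f,2));return f
go(-.793)
y=-.793
while y<-.70:
    y+=.02
    if go(y)[5]<.03: break
y+=.015
C2=[.4876,-.1049,.0788];go(y,C2);go(y,[.4876,-.1053,.0795])
for z in(.083,.088,.10): go(y,[.4876,-.1053,z])
st()
arm.movel([.4876,-.1053,.14],max_speed=.15)
E
```

```text
-0.793 -0.791 t28.93 [ 0.33 -6.09  0.6  -1.64 -0.08  0.54]
-0.773 -0.772 t29.26 [ 0.2  -5.87  0.78 -1.58 -0.06  0.31]
-0.753 -0.753 t29.59 [-0.63 -4.59  0.85 -1.31  0.13  0.09]
-0.733 -0.733 t29.93 [-0.95 -3.93 -0.14 -1.01  0.29  0.1 ]
-0.713 -0.713 t30.26 [-1.06 -2.5  -0.56 -0.7   0.29  0.08]
-0.693 -0.693 t30.59 [-1.12 -0.64 -0.76 -0.3   0.22  0.06]
-0.678 -0.678 t30.93 [ 0.37  0.35 -0.03  0.04 -0.14  0.03]
-0.678 -0.678 t31.26 [ 0.18  0.09 -0.17  0.06 -0.15  0.03]
-0.678 -0.678 t31.59 [ 0.54  0.27  0.39  0.02 -0.15  0.01]
-0.678 -0.678 t31.93 [ 0.31  0.28 -0.22  0.05 -0.15  0.04]
-0.678 -0.678 t32.26 [ 0.19  0.31 -0.18  0.02 -0.15  0.03]
 t32.26 p [ 0.4876 -0.1052  0.0999] yaw -0.678 F [-0.26  0.92 -1.67] M [-0.03  -0.027  0.003] gap 0.227
```

```bash
python3 - <<'E'
from h import *
S=[.5168,.1256];y=-.285
arm.move_pose(S+[.14],Q(y));arm.movel(S+[.088],max_speed=.1);b=avg(5);st("above")
z=.088;f=b*0
while z>.0705:
    z=max(z-.0015,.0702); arm.movel(S+[z],max_speed=.04); f=avg(3)-b
    print("%.4f"%z,np.round(f,2))
    if f[2]>4: break
st()
p=arm.snapshot("side");a=cv2.resize(p["image"][130:280,170:370],(800,600),interpolation=cv2.INTER_CUBIC);cv2.imwrite("pics/e.png",a)
E
```

```text
above t34.35 p [0.5175 0.1255 0.0887] yaw -0.285 F [ 1.16 -0.06 -1.49] M [ 0.019 -0.011 -0.024] gap 0.224
0.0865 [-0.41  0.3  -0.63 -0.01  0.04  0.01]
0.0850 [-0.57  0.11 -0.16 -0.03  0.05 -0.02]
0.0835 [-0.19 -0.53 -0.57  0.01  0.02 -0.01]
0.0820 [-0.1  -0.39  0.04 -0.03  0.01  0.01]
0.0805 [-0.18  0.44 -0.31  0.    0.05  0.01]
0.0790 [-0.34 -0.06 -0.18  0.01 -0.01  0.02]
0.0775 [-0.36 -0.17 -0.25  0.02 -0.   -0.01]
0.0760 [-0.22  0.53 -0.1   0.02  0.03  0.02]
0.0745 [-0.21  0.44  0.09  0.03  0.04 -0.02]
0.0730 [-0.23 -0.27 -0.55 -0.01  0.04  0.02]
0.0715 [-0.1   0.08 -0.27  0.    0.02  0.02]
0.0702 [-0.38  0.18  0.2   0.05 -0.05  0.03]
 t37.95 p [0.517  0.1256 0.0702] yaw -0.285 F [-0.68  0.24 -1.41] M [ 0.031 -0.031  0.058] gap 0.226
```

View pics/e.png

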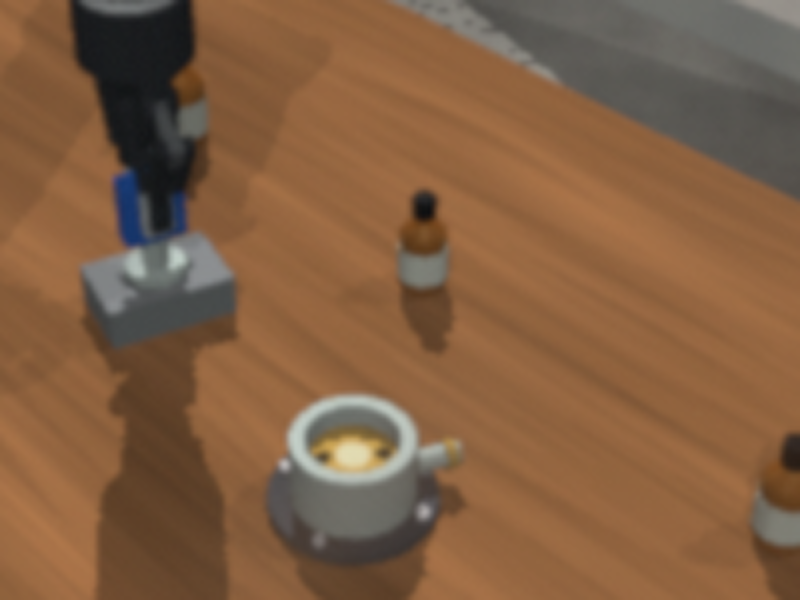

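The head is back on the stand at (155,265) as at the start, and the ring holes have rotated to (323,458) and (385,453). I ease down until it just touches, then release and check.

```bash
python3 - <<'E'
from h import *
S=[.5168,.1256]
for z in(.0698,.0694,.069):
    arm.movel(S+[z],max_speed=.02);f=arm.get_wrist_force();print(z,np.round(f,2))
    if f[2]>1.5:break
arm.move_gripper(1.0);st("open")
arm.movel(S+[.19],max_speed=.12)
arm.move_pose([.35,.42,.30],Q(-.285));arm.wait(.5);st()
from fit import *
ims=[]
for n,(u,v,w,h) in {"top":(190,150,133,100),"side":(170,130,200,150)}.items():
    p=arm.snapshot(n);ims.append(cv2.resize(p["image"][v:v+h,u:u+w],(400,300),interpolation=cv2.INTER_CUBIC))
    if n=="top":P=p
b=cv2.resize(P["image"][205:245,270:323],(400,300),interpolation=cv2.INTER_CUBIC)
cv2.imwrite("pics/f.png",np.vstack([np.hstack(ims),np.hstack([b,b*0])]))
E
```

```text
0.0698 [-1.02 -0.06  4.19]
open t38.90 p [0.5168 0.1256 0.0698] yaw -0.285 F [-0.27 -0.6  -0.16] M [-0.053 -0.024  0.011] gap 0.997
 t41.88 p [0.3501 0.4199 0.3   ] yaw -0.285 F [ 0.49 -0.1   0.01] M [-0.031 -0.009 -0.028] gap 0.999
```

View pics/f.png

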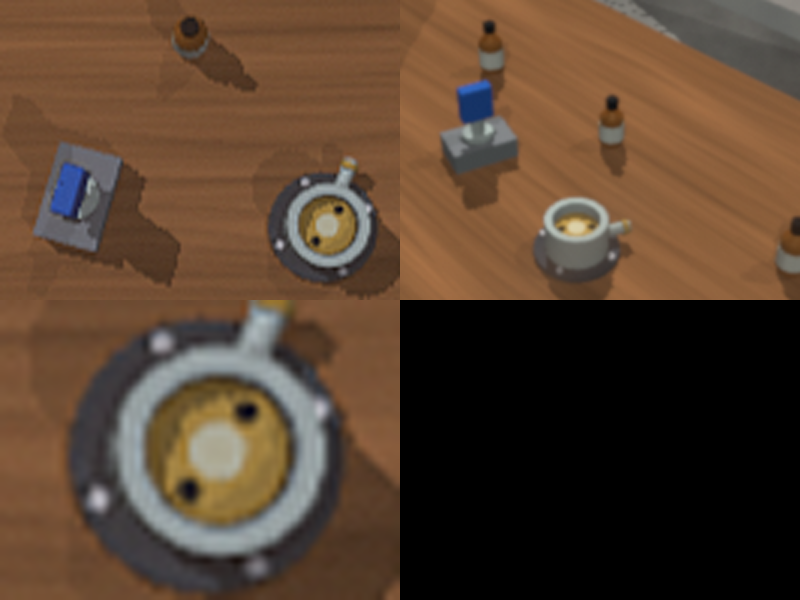

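The spanner stands upright in its stand (upper panels). In the lower crop the ring holes are at (246,412) and (190,489), a yaw of about -0.63 rad, so the ring has turned about 0.85 rad clockwise. The bottles have not moved.

```bash
python3 -c "
from bench import arm
arm.job_done();print(arm.get_time())"
```

```text
the job is handed in; nothing more can be done
the job is handed in; nothing more can be done
```

I turned the brass ring clockwise to its stop with the spanner, put the spanner back upright in its stand, let go and handed the job in at about 42 s.

- **Finding the holes:** The pins entered both holes on the first descent. The largest downward load was about 7 N.
- **Turning:** The ring turned about 0.85 rad clockwise. Torque held at the 0.15 N m drag, then climbed to 0.54 N m over the last 0.03 rad or so. I took that as the hard stop and backed off before lifting out. A sideways force of about 6 N built up while turning, from a centring error of about 1 mm.
- **Last checks:** The final pictures show the spanner seated in the stand with the gripper clear of it, and the three bottles unmoved. The holes now lie at a yaw of about -0.63 rad, roughly -0.24 rad from the pipe axis, which is within the stated offset range.
- **Disagreement:** My rough force-based estimate put that offset at about -0.29 rad, just outside the ±0.28 range. The 0.05 rad difference is within the accuracy of the pictures and the play of the pins. No check failed.

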